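# Wind the recorder drive and hold its cover over the pillars

### The job

Wind up the recorder's spring drive fully with its brass key (clockwise, it takes several partial turns), until the dial's hand is in the green. Then pick up the cover plate, which has a black handle, and hold it level about a centimetre above the four pillars, the window over the dial and every hole lined up with the threaded hole below, so that I can slip the washers under it and start the screws; do not let it touch the drive. Finish while still holding it there steady, and leave the other things on the bench alone.

Things in the scene. Friction and masses are not known exactly. Their poses are not given: they have to be found in the camera images.
- drive: Recorder spring drive fixed to the bench: green base 142 x 172 mm, deck 24 mm up. Origin: underside centre, on the key's axis; z up, -x its front (side of the round white dial), y along its longer side. Four steel pillars, 16 mm thick, at x = +-52, y = +-66 mm; their tops with 6 mm threaded holes are 84 mm up, the highest points. All else but the key is under 36 mm high.
- winding_key (a joint): Turn of the brass key in rad: 0 unwound, 4.6 at the stop; green on the dial begins at 4.0. Grows clockwise seen from above. A mainspring resists (0.09 rising to 0.14 Nm); let go, the key stays where it is, so wind by partial turns, regripping between. The dial's black hand turns with it, 0.6 of its angle, from the red to the green mark.
- key_grip (a point): Middle of the winding key's wings, on its vertical axis, 65 mm above the bench. The flat wings are 36 mm long along this point's x, 8 mm thick along its y (grip across y) and reach from 48 to 78 mm above the bench; the point turns with the key.
- cover: Loose aluminium cover plate, 128 x 156 x 5 mm, 0.2 to 0.42 kg, flat on the bench, black handle up. Origin: centre of its underside, z up, y along its longer side, -x towards the edge with the glazed window (30 x 42 mm, centre x = -41 mm), which belongs over the dial: it fits when its axes match the drive's. Four 13 mm through holes at x = +-52, y = +-66 mm.
- cover_grip (a point): Middle of the handle's bar, 35 mm above the cover's underside, at x = +6, y = 0 mm of the cover; axes as the cover's. The bar is 80 mm long along y, 12 mm wide along x (grip across x), 10 mm high (30 to 40 mm above the underside), on two legs at y = +-34 mm, open between them.
- carboy: Big glass carboy, fixed behind and to the right of the cover: 275 mm across, 572 mm high. Origin: centre of its underside. Keep the arm clear of it.
- pillar0 (a point): Centre of the threaded hole in the top of the drive's front left (-x, +y) pillar, in the drive's frame, 84 mm above the bench.
- cover_hole0 (a point): Centre, at the underside, of the cover's front left (-x, +y) hole in the cover's own frame; belongs over pillar0.
- pillar1 (a point): Centre of the threaded hole in the top of the drive's front right (-x, -y) pillar, in the drive's frame, 84 mm above the bench.
- cover_hole1 (a point): Centre, at the underside, of the cover's front right (-x, -y) hole in the cover's own frame; belongs over pillar1.
- pillar2 (a point): Centre of the threaded hole in the top of the drive's back right (+x, -y) pillar, in the drive's frame, 84 mm above the bench.
- cover_hole2 (a point): Centre, at the underside, of the cover's back right (+x, -y) hole in the cover's own frame; belongs over pillar2.
- pillar3 (a point): Centre of the threaded hole in the top of the drive's back left (+x, +y) pillar, in the drive's frame, 84 mm above the bench.
- cover_hole3 (a point): Centre, at the underside, of the cover's back left (+x, +y) hole in the cover's own frame; belongs over pillar3.
- chart_drum: Loose aluminium drum wrapped in ruled white paper, 95 mm across, 103 mm high, standing behind the drive. Bystander. Origin at its underside.
- tweezers: Steel tweezers, 157 mm long, lying loose on the left. Bystander. Origin at its underside.
- screwdriver: Screwdriver lying loose on the left. Bystander. Origin at its underside.

How it is judged:
By the outcome, as a careful person would: the job done as asked, in the order asked, and still so for the second after the job is handed in, while the arm keeps its last pose, push and grip.
It also fails if it takes over 67 s, if anything falls off the work surface, if the arm or the gripper's body presses on something with over 40 N, if the wrist force passes 120 N, or if a joint passes its speed limit or range.

### The arm

A 7-joint arm with a two-finger parallel gripper is mounted at the origin on a cart in front of the work surface, level with it; the furniture and walls round the work are solid. World frame = base frame: x ahead of the robot, y to its left, z up, the work surface at z = 0. Lengths are in m, angles in rad, forces in N, time in s.
With the tool pointing down it reaches from about 0.425 to 0.95 m from the base axis. Payload 4.7 kg.
Tool frame: the origin (TCP) lies at the very end of the fingers, on their centre line; the grasp point (between the pads) lies 19 mm behind it; y points along the fingers, z is the direction in which the jaws open and shut, and the axes are right-handed (so a half turn about y gives the same grasp; the last joint's range is limited). The gripper opens to 87 mm and grips with 3 to 60 N. Pads are 19 mm wide; open, the fingers measure 117 mm over their backs; the gripper's body (75 mm by 190 mm) begins 51 mm behind the grasp point.
Start: joints at [1.257, 0.469, -0.049, 1.532, 0.024, 1.141, -0.082], TCP at [0.19, -0.648, 0.223] pointing down, gripper open.
Joint ranges: [-2.59, 2.59], [-0.33, 1.99], [-1.39, 1.29], [0.1, 2.45], [-1.04, 4.18], [0.21, 1.99], [-2.66, 2.66]. Speed limits (rad/s): [2.57, 2.57, 3.14, 3.14, 3.14, 3.14, 3.14].

### API

Orientations are given as a unit quaternion [w, x, y, z].
In Python, from bench import readout, eyes, bot gives the robot as it stands. The module is installed in compiled form; this text tells all that it offers.
- The arm moves only by the tool apply_moves, never from a script. Its argument "plan" is a list that holds one entry, the list of rows, each a list of 7 numbers: the gripper command: -1 is shut, 1 is fully open, values between are in proportion, then the shift along the tool's x, y, z in mm, then the turn, a rotation vector about the tool's x, y, z in degrees. In form: [[[gripper, x, y, z, ax, ay, az], ...]]. A call has 1 to 8 rows; each row is the pose to reach, as a shift and turn from the pose measured when the call began, along the tool's axes at that moment; what a row does not reach only later rows make up. A row lasts 1/12 s, in which the tool goes at most 41.7 mm and 7.16 degrees, less where a joint would pass 70% of its speed; a pose out of reach is approached as far as the arm can. A call with a gripper value outside its range is refused whole. The fingers move at their own pace and stop on an object; "squeeze" is the grip in N (left out, the last holds). Time passes only in rows, so rows that repeat a pose let the fingers close. It gives the time, the measured TCP pose, the force and the opening at its end, in the units of the state.
- readout.read_state(): the state, without advancing time (a new reading comes with each control period).
- eyes.get_image(name): name is "scene" or "top"; returns a dict with "pixels" (384x512x3 uint8, blue, green, red), "fx", "fy", "cx", "cy" (pixels), "R" (3x3) and "t" (3): a world point X has camera coordinates R X + t. Camera axes: x right, y down, z forward; pixel columns grow to the right and rows downward; lengths in m; the calibration is good to about 2 mm. A picture is of the moment at which its call begins. There is no depth.
- bot.sign_off(): hands the job in, once; it reports no verdict.
The state is a dict: "time": time; "joint_positions": joint angles; "joint_vel": joint speeds; "tau": joint torques, N m; "position": TCP position; "tcp_rot": TCP orientation; "force": force on the tool from outside, world axes, zero at the start; "ft_torque": the same for the moment, N m; "width": opening from 0.0 (shut) to 1.0 (fully open).
Only numpy, scipy, OpenCV 4.12 (cv2) and the standard library are available. Lean on these libraries where they do the work, as an engineer would, in place of code of your own. Each camera call takes 0.05 s, during which the arm holds its last target. There are 200 camera calls.

## Working session

There is one attempt and no reset: what is moved stays moved. The work goes in short steps, Python scripts to look and compute and a tool call to move; the robot and the scene stay as the last step left them, time stands still between calls to the robot, and variables do not carry over. Pictures are saved under pics/ and viewed, about 8 in all and at most 12, crops included, and the job is handed in when it is done.

Besides the shell and the picture viewer there is one more tool, called as name(argument=value, ...) on one line, values as JSON. apply_moves: Moves the arm, as the interface text tells. Its arguments: {"type":"object","properties":{"plan":{"type":"array"},"squeeze":{"type":"number"}},"required":["plan"]}

```bash
mkdir -p pics
cat > h.py <<'E'
import numpy as np, cv2
from bench import readout, eyes, bot
from scipy.spatial.transform import Rotation as Rn
def R(q): return Rn.from_quat([q[1],q[2],q[3],q[0]])
def proj(im,X):
    c=np.asarray(X)@np.array(im["R"]).T+np.array(im["t"]); return np.stack([im["fx"]*c[...,0]/c[...,2]+im["cx"],im["fy"]*c[...,1]/c[...,2]+im["cy"]],-1)
def ray(im,u,v,z):
    Rm=np.array(im["R"]);t=np.array(im["t"]);o=-Rm.T@t
    d=Rm.T@np.array([(u-im["cx"])/im["fx"],(v-im["cy"])/im["fy"],1]);return o+d*(z-o[2])/d[2]
def crop(im,r,s,fn):
    x0,y0,x1,y1=r; cv2.imwrite(fn,cv2.resize(np.array(im["pixels"])[y0:y1,x0:x1],None,fx=s,fy=s,interpolation=cv2.INTER_CUBIC))
E
python3 - <<'E'
from h import *
import pickle
s=readout.read_state(); print(s)
print(R(s["tcp_rot"]).as_matrix().round(3))
ims={n:eyes.get_image(n) for n in("scene","top")}
pickle.dump(ims,open("i0.pkl","wb"))
for n,i in ims.items():
    i=dict(i); print(n,i["fx"],i["cx"],i["cy"],np.round(-np.array(i["R"]).T@np.array(i["t"]),3),np.round(i["R"],2).tolist())
cv2.imwrite("pics/a.png",np.vstack([cv2.resize(np.array(ims["top"]["pixels"]),(800,600))]))
cv2.imwrite("pics/b.png",np.vstack([cv2.resize(np.array(ims["scene"]["pixels"]),(800,600))]))
E
```

```text
{'time': 0.0, 'joint_positions': array([ 1.25709854,  0.46946456, -0.04859949,  1.53369533,  0.02409865,
        1.14103016, -0.0823246 ]), 'joint_vel': array([-0.00027025, -0.0015344 , -0.00260076, -0.00221983,  0.0001063 ,
       -0.00031385,  0.00014648]), 'tau': array([ 4.40867234e-04, -5.07976449e+01, -8.05795798e-02, -2.36153591e+01,
       -6.13363646e-02,  3.80260719e-02,  1.63404302e-04]), 'position': array([ 0.18948969, -0.64721783,  0.22148329]), 'tcp_rot': array([ 0.10022877, -0.10048107,  0.70064883, -0.69924886]), 'force': array([0.67933711, 0.30095188, 0.36759088]), 'ft_torque': array([ 0.01187264, -0.06426564,  0.0015657 ]), 'width': 1.0001680861858182}
[[-0.96  -0.001  0.281]
 [-0.281  0.002 -0.96 ]
 [ 0.    -1.    -0.002]]
scene 430.78584291446623 261.062082686469 194.29420096312808 [0.127 1.137 0.959] [[-0.9, -0.44, -0.01], [-0.3, 0.64, -0.71], [0.32, -0.63, -0.71]]
top 463.010980853637 255.1769894848555 194.7694940567845 [0.198 0.307 1.541] [[0.08, -1.0, -0.01], [-0.98, -0.08, -0.21], [0.21, 0.02, -0.98]]
```

View pics/a.png

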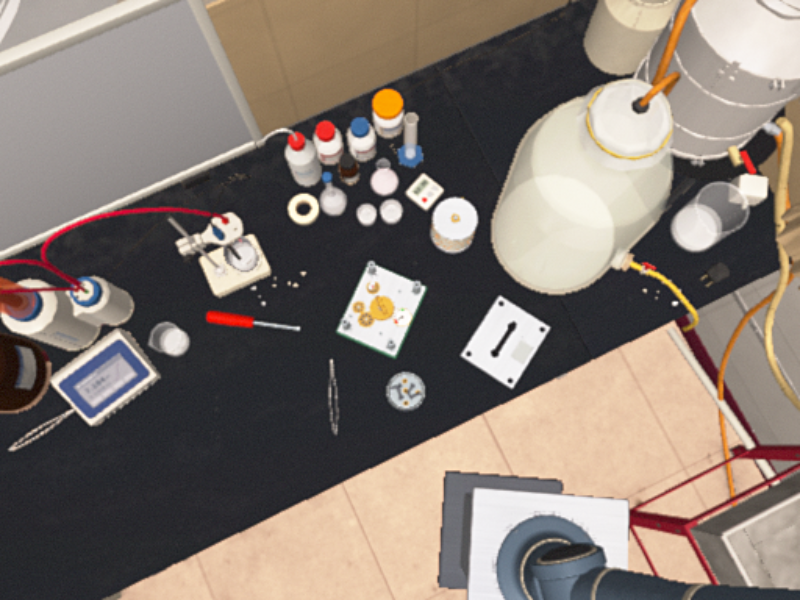

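View pics/b.png

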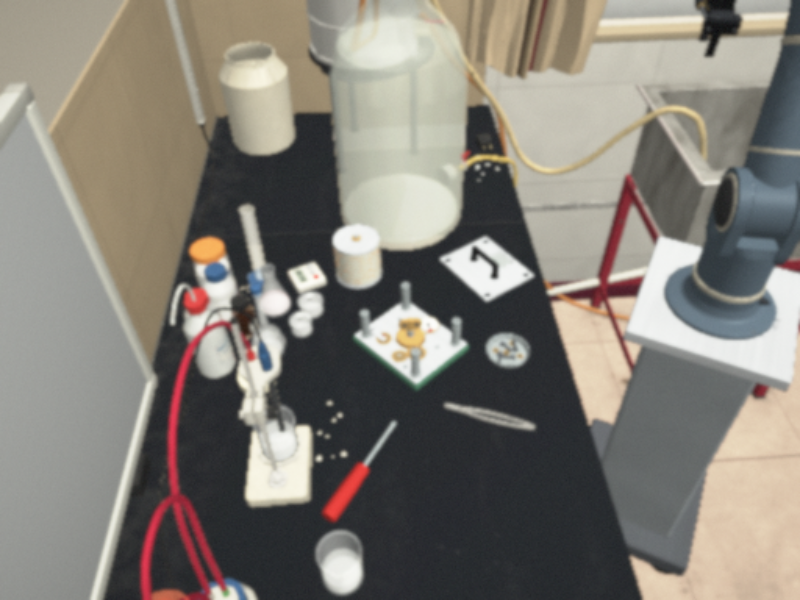

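Run:
```python
from h import *
import pickle
ims=pickle.load(open("i0.pkl","rb"))
crop(ims["top"],(205,160,365,255),5,"pics/c.png")
crop(ims["scene"],(220,145,350,255),5,"pics/d.png")
```

```text
(no output)
```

View pics/c.png

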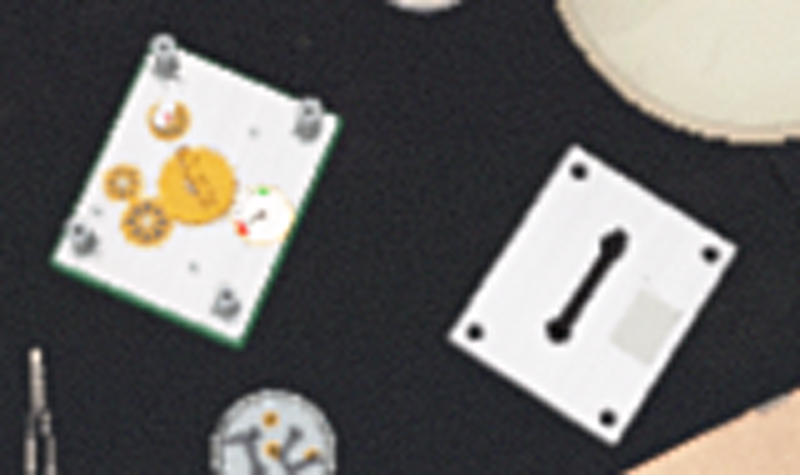

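View pics/d.png

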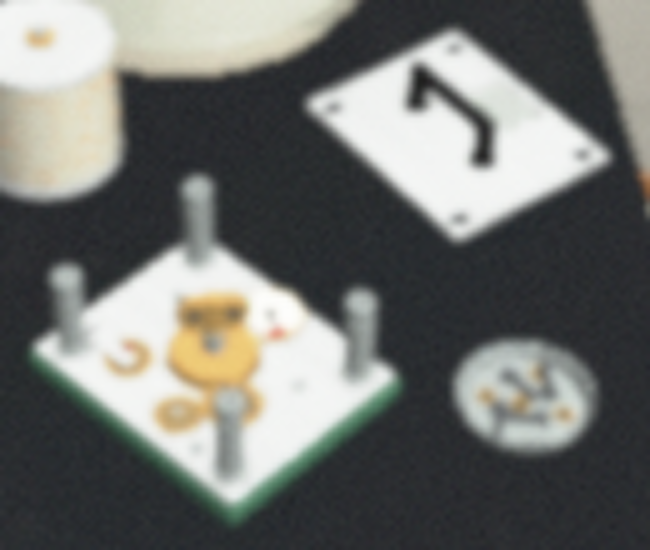

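```bash
cat > fit.py <<'E'
from h import *
import pickle
from scipy.optimize import least_squares
P=np.array([[-52,66],[-52,-66],[52,-66],[52,66]])/1e3
def pts(p,xy,z):
    c,s=np.cos(p[2]),np.sin(p[2]); xy=np.asarray(xy)
    return np.c_[p[0]+c*xy[:,0]-s*xy[:,1],p[1]+s*xy[:,0]+c*xy[:,1],np.full(len(xy),z)]
def fit(obs,p0,z):
    f=lambda p:np.concatenate([(proj(im,pts(p,P,z))-o).ravel() for im,o in obs])
    r=least_squares(f,p0); return r.x,f(r.x).reshape(-1,4,2)
E
python3 - <<'E'
from fit import *
ims=pickle.load(open("i0.pkl","rb")); T,S=ims["top"],ims["scene"]
t=lambda a:np.array(a)/5+[205-.4,160-.4]
s=lambda a:np.array(a)/5+[220-.4,145-.4]
dt=t([(227,296),(311,106),(163,45),(83,232)]); ds=s([(361,297),(198,184),(68,273),(230,397)])
ct=t([(607,419),(711,254),(579,172),(475,332)]); cs=s([(583,155),(457,48),(333,107),(459,218)])
for nm,a,b,z in(("drive",dt,ds,.084),("cover",ct,cs,.004)):
    g=ray(T,*a.mean(0),z); 
    for o in([(T,a)],[(S,b)],[(T,a),(S,b)]):
        p,r=fit(o,[g[0],g[1],1.2],z); print(nm,p.round(4),np.abs(r).max().round(2))
    print(r.round(1).tolist()); np.save(nm+".npy",p)
    if nm=="drive":
        out=[]
        for im,(x0,y0,x1,y1) in((T,(210,160,275,232)),(S,(222,175,306,252))):
            k=8;A=cv2.resize(np.array(im["pixels"])[y0:y1,x0:x1],None,fx=k,fy=k,interpolation=cv2.INTER_CUBIC)
            for zz,xy,c in((.084,P,(0,0,255)),(.0,[[-.071,.086],[-.071,-.086],[.071,-.086],[.071,.086]],(255,0,255))):
                for u in proj(im,pts(p,xy,zz)): cv2.drawMarker(A,tuple(int(v) for v in (u-[x0,y0]+.5)*k),c,0,14,1)
            out.append(cv2.resize(A,None,fx=.75,fy=.75))
        h=max(o.shape[0] for o in out); cv2.imwrite("pics/e.png",np.hstack([cv2.copyMakeBorder(o,0,h-o.shape[0],0,0,0) for o in out])[:, :]); print([o.shape for o in out])
E
```

```text
drive [0.5055 0.3776 1.2449] 0.56
drive [0.5041 0.3777 1.2298] 0.21
drive [0.5047 0.3776 1.2374] 0.78
[[[0.4, -0.2], [-0.0, 0.8], [0.2, 0.6], [-0.6, -0.2]], [[-0.0, -0.1], [-0.4, -0.1], [-0.4, -0.0], [0.1, -0.2]]]
[(432, 390, 3), (462, 504, 3)]
cover [0.4576 0.1089 1.0637] 0.15
cover [0.4552 0.11   1.0528] 0.34
cover [0.4565 0.1092 1.0591] 0.69
[[[-0.1, 0.2], [-0.1, 0.6], [0.1, 0.2], [-0.2, 0.3]], [[-0.3, -0.4], [-0.7, -0.1], [0.0, -0.4], [-0.1, -0.3]]]
```

```bash
python3 -c "
import cv2;a=cv2.imread('pics/e.png');print(a.shape);s=min(1,800/a.shape[1]);cv2.imwrite('pics/e2.png',cv2.resize(a,None,fx=s,fy=s))"
```

```text
(462, 894, 3)
```

View pics/e2.png

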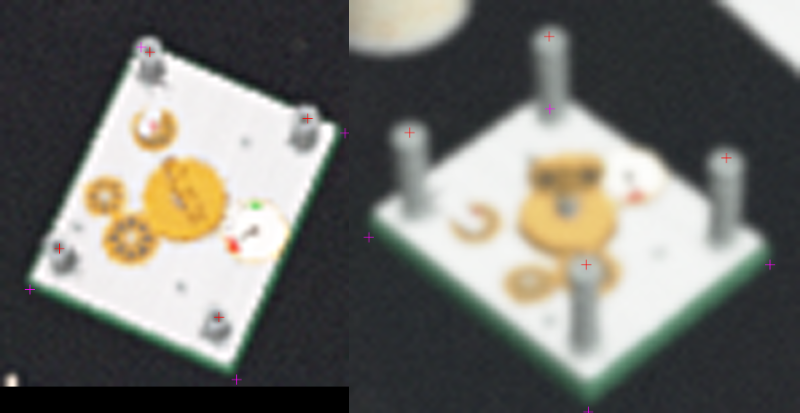

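Run:
```python
from fit import *
ims=pickle.load(open("i0.pkl","rb")); T,S=ims["top"],ims["scene"]; d=np.load("drive.npy")
k=5.37
a=[ray(T,210+u/k,160+v/k,.078) for u,v in((168,162),(200,218))]
print(np.round(a,4),np.mean(a,0)-[d[0],d[1],0]); th=np.arctan2(*(a[0]-a[1])[1::-1]); print("angle",th,"rel drive",th-d[2])
out=[]
for im in(T,S):
    c=proj(im,[[d[0],d[1],.05]])[0].astype(int); x0,y0=c-20
    K=10;A=cv2.resize(np.array(im["pixels"])[y0:y0+40,x0:x0+40],None,fx=K,fy=K,interpolation=cv2.INTER_CUBIC);B=A.copy()
    for z in(.048,.078):
        q=pts([d[0],d[1],th],[[.018,.004],[.018,-.004],[-.018,-.004],[-.018,.004]],z)
        cv2.polylines(B,[((proj(im,q)-[x0,y0]+.5)*K).astype(int)],True,(255,0,0) if z<.06 else (0,0,255),1)
    out.append(np.vstack([A,B]))
cv2.imwrite("pics/f.png",cv2.resize(np.hstack(out),(600,600)))
```

```text
[[0.5167 0.387  0.078 ]
 [0.4839 0.3649 0.078 ]] [-0.00442852 -0.00161853  0.078     ]
angle 0.5915304500662073 rel drive -0.6458722667259476
```

View pics/f.png

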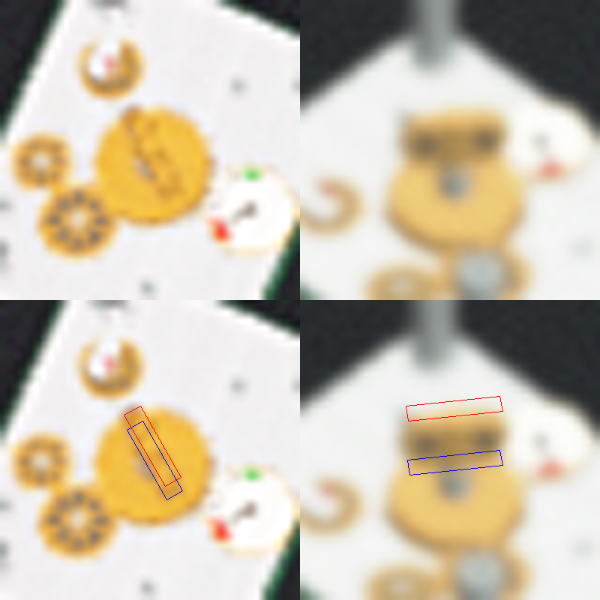

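```bash
cat >> h.py <<'E'
def go(pos,jaw,n=None):
    """rows to reach TCP pos with tool down and jaw axis (tool z) at world angle jaw(deg)"""
    s=readout.read_state(); M=R(s["tcp_rot"]); z=np.array([np.cos(np.radians(jaw)),np.sin(np.radians(jaw)),0]); y=np.array([0,0,-1.]); x=np.cross(y,z)
    G=Rn.from_matrix(np.c_[x,y,z]); d=M.inv().apply(np.array(pos)-s["position"])*1e3; w=np.degrees((M.inv()*G).as_rotvec())
    zz=M.as_matrix()[:,2]
    print("t%.2f pos"%s["time"],s["position"].round(4),"jaw %.1f"%np.degrees(np.arctan2(zz[1],zz[0])),"q",s["joint_positions"].round(2),"F",s["force"].round(1),"w %.3f"%s["width"])
    print(" shift",d.round(1),"turn",w.round(1),"rows>=%.1f"%max(np.linalg.norm(d)/41.7,np.linalg.norm(w)/7.16))
E
python3 - <<'E'
from h import *
import pickle
ims=pickle.load(open("i0.pkl","rb")); T,S=ims["top"],ims["scene"]
k=1.5625
print("carboy",ray(S,402/k,205/k,0).round(3), ray(S,402/k,247/k,0).round(3)," drum",ray(S,358/k,275/k,0).round(3), "drum top",ray(T,456/k,218/k,.103).round(3))
print("carboy top view lowest edge",ray(T,545/k,292/k,0.0).round(3),ray(T,495/k,230/k,0.1).round(3))
go([.45,-.12,.25],-73)
go([.45,.12,.25],-73); go([.505,.378,.25],-56)
E
```

```text
carboy [ 0.715 -0.013 -0.   ] [0.647 0.125 0.   ]  drum [0.69  0.246 0.   ] drum top [0.692 0.236 0.103]
carboy top view lowest edge [0.573 0.027 0.   ] [0.673 0.153 0.1  ]
t0.10 pos [ 0.1895 -0.6473  0.2216] jaw -73.7 q [ 1.26  0.47 -0.05  1.53  0.02  1.14 -0.08] F [0.2 0.3 0.4] w 1.002
 shift [-398.2  -27.7 -432.9] turn [ 0.1 -0.7  0. ] rows>=14.1
t0.10 pos [ 0.1895 -0.6473  0.2216] jaw -73.7 q [ 1.26  0.47 -0.05  1.53  0.02  1.14 -0.08] F [0.2 0.3 0.4] w 1.002
 shift [-465.6  -27.3 -663.2] turn [ 0.1 -0.7  0. ] rows>=19.4
t0.10 pos [ 0.1895 -0.6473  0.2216] jaw -73.7 q [ 1.26  0.47 -0.05  1.53  0.02  1.14 -0.08] F [0.2 0.3 0.4] w 1.002
 shift [-590.9  -26.9 -895.4] turn [  0.1 -17.7  -0. ] rows>=25.7
```

```bash
python3 -c "
from h import *
go([.34,-.30,.25],-17)"
```

```text
t0.10 pos [ 0.1895 -0.6473  0.2216] jaw -73.7 q [ 1.26  0.47 -0.05  1.53  0.02  1.14 -0.08] F [0.2 0.3 0.4] w 1.002
 shift [-242.   -27.9 -291.1] turn [  0.1 -56.7  -0. ] rows>=9.1
```

apply_moves(plan=[[[1, -30, -4, -36, 0, -7, 0], [1, -60, -7, -72, 0, -14, 0], [1, -91, -11, -108, 0, -21, 0], [1, -121, -14, -144, 0, -28, 0], [1, -151, -18, -180, 0, -35, 0], [1, -181, -21, -217, 0, -42, 0], [1, -208, -25, -252, 0, -49, 0], [1, -236, -28, -284, 0, -56, 0]]])

```text
time: 0.77
position: [0.3213, -0.3404, 0.2471]
tcp_rot: [0.419, -0.419, 0.57, -0.569]
force: [0.6, 0.6, 0.5]
width: 0.999
```

```bash
python3 -c "
from h import *
go([.42,-.03,.25],40)"
```

```text
t0.77 pos [ 0.3213 -0.3404  0.2471] jaw -17.4 q [ 1.07  0.13 -0.37  1.95  0.05  1.07  0.37] F [0.6 0.6 0.5] w 0.999
 shift [-325.7   -2.5    1.6] turn [  0.1 -57.4  -0.1] rows>=8.0
```

apply_moves(plan=[[[1, -40, 0, 0, 0, -7, 0], [1, -80, 0, 0, 0, -14, 0], [1, -120, 0, 0, 0, -21, 0], [1, -160, -1, 1, 0, -28, 0], [1, -200, -1, 1, 0, -35, 0], [1, -240, -2, 1, 0, -42, 0], [1, -280, -2, 1, 0, -49, 0], [1, -320, -2, 2, 0, -57, 0]]])

```text
time: 1.43
position: [0.4184, -0.0337, 0.2496]
tcp_rot: [0.639, -0.639, 0.304, -0.303]
force: [0.9, -0.5, -0.7]
width: 1.001
```

```bash
python3 -c "
from h import *
go([.47,.25,.25],97)"
```

```text
t1.43 pos [ 0.4184 -0.0337  0.2496] jaw 39.1 q [ 0.71  0.07 -0.75  2.03  0.05  1.07  0.62] F [ 0.9 -0.5 -0.7] w 1.001
 shift [-187.5   -0.3  219.1] turn [ -0.  -57.9  -0.1] rows>=8.1
```

apply_moves(plan=[[[1, -23, 0, 27, 0, -7, 0], [1, -46, 0, 54, 0, -14, 0], [1, -70, 0, 82, 0, -21, 0], [1, -93, 0, 109, 0, -28, 0], [1, -117, 0, 136, 0, -35, 0], [1, -140, 0, 164, 0, -42, 0], [1, -164, 0, 191, 0, -49, 0], [1, -186, 0, 217, 0, -57, 0]]])

```text
time: 2.1
position: [0.4692, 0.2492, 0.2495]
tcp_rot: [0.706, -0.706, -0.034, 0.035]
force: [1.0, -0.1, -0.4]
width: 1.0
```

```bash
python3 -c "
from h import *
go([.504,.377,.11],124)"
```

```text
t2.10 pos [0.4692 0.2492 0.2495] jaw 95.7 q [ 0.23  0.37 -1.01  1.8   0.34  1.16  0.78] F [ 1.  -0.1 -0.4] w 1.000
 shift [ 47.4 139.5 123.7] turn [ -0.1 -28.3  -0.1] rows>=4.6
```

apply_moves(plan=[[[1, 10, 20, 26, 0, -6, 0], [1, 20, 40, 52, 0, -12, 0], [1, 30, 60, 78, 0, -18, 0], [1, 40, 85, 104, 0, -24, 0], [1, 47, 110, 124, 0, -28, 0], [1, 47, 139, 124, 0, -28, 0], [1, 47, 139, 124, 0, -28, 0]]])

```text
time: 2.68
position: [0.5007, 0.3753, 0.1041]
tcp_rot: [-0.676, 0.678, 0.201, -0.209]
force: [0.0, -0.8, -0.1]
width: 0.999
```

```bash
python3 -c "
from h import *
go([.504,.3775,.046],124)
im=eyes.get_image('top');crop(im,(200,130,300,230),6,'pics/g.png')"
```

```text
t2.68 pos [0.5007 0.3753 0.1041] jaw 123.8 q [-0.07  0.71 -0.95  1.72  0.65  1.07  0.92] F [ 0.  -0.8 -0.1] w 0.999
 shift [ 4.6 58.1 -0.1] turn [-0.  -0.2 -0.7] rows>=1.4
```

View pics/g.png

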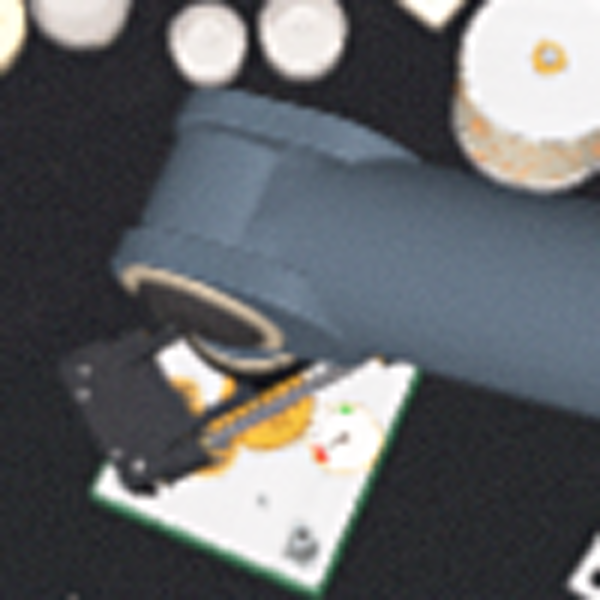

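apply_moves(plan=[[[1, 4, 20, 0, 0, 0, 0], [1, 5, 40, 0, 0, 0, -0.7], [1, 5, 58, 0, 0, 0, -0.7], [1, 5, 58, 0, 0, 0, -0.7], [-1, 5, 58, 0, 0, 0, -0.7], [-1, 5, 58, 0, 0, 0, -0.7], [-1, 5, 58, 0, 0, 0, -0.7], [-1, 5, 58, 0, 0, 0, -0.7]]], squeeze=40)

```text
time: 3.4
position: [0.5064, 0.3787, 0.0508]
tcp_rot: [0.678, -0.676, -0.207, 0.203]
force: [-0.4, -0.3, 0.5]
width: 0.783
```

apply_moves(plan=[[[-1, 0, 0, 0, 0, 0, 0], [-1, 0, 0, 0, 0, 0, 0]]])

```text
time: 3.57
position: [0.5069, 0.3791, 0.0518]
tcp_rot: [0.678, -0.676, -0.207, 0.202]
force: [0.3, -0.0, 0.4]
width: 0.632
```

```bash
python3 -c "
from h import *
go([.5045,.3775,.046],124); print(readout.read_state()['ft_torque'])"
```

```text
t3.57 pos [0.5069 0.3791 0.0518] jaw 123.7 q [-0.1   0.77 -0.9   1.75  0.72  0.97  0.87] F [ 0.3 -0.   0.4] w 0.632
 shift [-2.9  5.8 -0. ] turn [-0.  -0.3  0.5] rows>=0.2
[ 0.09821057 -0.0237023  -0.01299797]
```

apply_moves(plan=[[[-1, -3, 6, 0, 0, 0, 0], [-1, -3, 6, 0, 0, 0, 0], [-1, -3, 6, 0, 0, 0, 0], [-1, -3, 6, 0, 0, 0, 0], [-1, -3, 6, 0, 0, 0, 0], [-1, -3, 6, 0, 0, 0, 0], [-1, -3, 6, 0, 0, 0, 0], [-1, -3, 6, 0, 0, 0, 0]]])

```text
time: 4.23
position: [0.5039, 0.3783, 0.0459]
tcp_rot: [0.678, -0.675, -0.208, 0.202]
force: [-0.6, 2.4, -1.2]
width: 0.122
```

```bash
python3 -c "
from h import *
go([.5045,.3775,.046],124); print(readout.read_state()['ft_torque'])"
```

```text
t4.23 pos [0.5039 0.3783 0.0459] jaw 123.7 q [-0.11  0.77 -0.89  1.76  0.73  0.96  0.86] F [-0.6  2.4 -1.2] w 0.122
 shift [ 0.1 -0.1 -1.1] turn [-0.1 -0.3  0.5] rows>=0.1
[0.65706923 0.16581234 0.00858763]
```

apply_moves(plan=[[[-1, 0, 0, 0, 0, 0, 0], [-1, 0, 0, 0, 0, 0, 0], [-1, 0, 0, -1, 0, 6, 0], [-1, 0, 0, -1, 0, 12, 0], [-1, 0, 0, -1, 0, 18, 0], [-1, 0, 0, -1, 0, 24, 0], [-1, 0, 0, -1, 0, 30, 0], [-1, 0, 0, -1, 0, 36, 0]]])

```text
time: 4.9
position: [0.5035, 0.3796, 0.0459]
tcp_rot: [0.711, -0.703, 0.014, -0.017]
force: [-2.0, 4.8, -3.7]
width: 0.123
```

```bash
python3 -c "
from h import *
go([.5045,.3775,.046],124); print(readout.read_state()['ft_torque'])"
```

```text
t4.90 pos [0.5035 0.3796 0.0459] jaw 87.5 q [-0.19  0.72 -0.76  1.77  0.61  0.89  0.31] F [-2.   4.8 -3.7] w 0.123
 shift [ 1.1 -0.1 -2. ] turn [ -0.5 -36.5   0.5] rows>=5.1
[1.16028887 0.06169231 0.1139506 ]
```

apply_moves(plan=[[[-1, 0, 0, 0, 0, 7, 0], [-1, 0, 0, 0, 0, 14, 0], [-1, 0, 0, 0, 0, 21, 0], [-1, 0, 0, 0, 0, 28, 0], [-1, 0, 0, 0, 0, 35, 0], [-1, 0, 0, 0, 0, 42, 0], [-1, 0, 0, 0, 0, 49, 0], [-1, 0, 0, 0, 0, 56, 0]]])

```text
time: 5.57
position: [0.5045, 0.3813, 0.046]
tcp_rot: [0.622, -0.61, 0.347, -0.347]
force: [2.3, 5.7, -7.0]
width: 0.119
```

```bash
python3 -c "
from h import *
go([.5035,.379,.046],30); print(readout.read_state()['ft_torque'])"
```

```text
t5.57 pos [0.5045 0.3813 0.046 ] jaw 31.2 q [-0.34  0.65 -0.52  1.78  0.42  0.82 -0.52] F [ 2.3  5.7 -7. ] w 0.119
 shift [ 1.5 -0.  -2. ] turn [-0.8  1.2 -0.5] rows>=0.2
[ 1.05163535 -0.77169431  0.13626798]
```

apply_moves(plan=[[[-1, 0, 0, 0, 0, 7, 0], [-1, -1, 0, 0, 0, 14, 0], [-1, -1, 0, 0.5, 0, 21, 0], [-1, -1, 0, 0.5, 0, 28, 0], [-1, -1, 0, 0.5, -0.5, 35, 0], [-1, -1, 0, 0.5, -0.5, 42, 0], [-1, -1, 0, 0.5, -0.5, 49, 0], [-1, -1, 0, 0.5, -0.5, 56, 0]]])

```text
time: 6.23
position: [0.5065, 0.3815, 0.046]
tcp_rot: [0.383, -0.376, 0.6, -0.593]
force: [4.6, 0.1, -3.3]
width: 0.12
```

```bash
python3 -c "
from h import *
go([.5035,.380,.046],-30); print(readout.read_state()['ft_torque'])"
```

```text
t6.23 pos [0.5065 0.3815 0.046 ] jaw -25.1 q [-0.51  0.61 -0.28  1.78  0.22  0.77 -1.33] F [ 4.6  0.1 -3.3] w 0.120
 shift [ 2.7 -0.1 -2.1] turn [ 0.2  4.9 -0.7] rows>=0.7
[-0.08521256 -1.14988861  0.09680127]
```

apply_moves(plan=[[[-1, 0, 0, 0, 0, 7, 0], [-1, 0, 0, 0.5, 0, 14, 0], [-1, 0, 0, 0.5, 0, 21, 0], [-1, 0, 0, 0.5, 0, 28, 0], [-1, 0, 0, 0.5, 0, 35, -0.5], [-1, 0, 0, 0.5, 0, 42, -0.5], [-1, 0, 0, 0.5, 0, 49, -0.5], [-1, 0, 0, 0.5, 0, 56, -0.5]]])

```text
time: 6.9
position: [0.5077, 0.3799, 0.0458]
tcp_rot: [0.052, -0.054, 0.707, -0.703]
force: [1.3, -1.7, -0.4]
width: 0.119
```

```bash
python3 -c "
from h import *
go([.505,.380,.046],-100); print(readout.read_state()['ft_torque'])"
```

```text
t6.90 pos [0.5077 0.3799 0.0458] jaw -81.5 q [-0.69  0.59 -0.03  1.78  0.01  0.76 -2.14] F [ 1.3 -1.7 -0.4] w 0.119
 shift [ 2.7 -0.2 -0.5] turn [ 0.4 18.5  0.2] rows>=2.6
[-0.4290038  -0.38101674  0.12140147]
```

apply_moves(plan=[[[-1, 0, 0, 0, 0, 7, 0], [-1, 0, 0, 0, 0, 14, 0], [-1, 0, 0, 0, 0, 21, 0], [-1, 0, 0, 0, 0, 25, 0], [-1, 0, 0, 0, 0, 25, 0], [0.3, 0, 0, 0, 0, 24, 0], [0.3, 0, 0, 0, 0, 24, 0], [0.3, 0, 0, 0, 0, 24, 0]]])

```text
time: 7.57
position: [0.5077, 0.3803, 0.046]
tcp_rot: [-0.096, 0.093, 0.703, -0.698]
force: [-0.2, -0.9, 0.3]
width: 0.271
```

apply_moves(plan=[[[0.3, 0, 0, 0, 0, 0, 0], [0.3, 0, 0, 0, 0, 0, 0], [0.3, 0, 0, 0, 0, 0, 0], [0.3, 0, 0, 0, 0, 0, 0], [0.3, 0, 0, 0, 0, 0, 0], [0.3, 0, 0, 0, 0, 0, 0]]])

```text
time: 8.07
position: [0.5077, 0.3803, 0.046]
tcp_rot: [-0.096, 0.093, 0.703, -0.698]
force: [0.1, 0.0, 0.7]
width: 0.631
```

```bash
python3 -c "
from h import *
go([.505,.380,.046],-50); print(readout.read_state()['ft_torque'])"
```

```text
t8.07 pos [0.5077 0.3803 0.046 ] jaw -105.4 q [-0.76  0.59  0.08  1.79 -0.08  0.76 -2.48] F [0.1 0.  0.7] w 0.631
 shift [ 2.5 -0.   1. ] turn [  0.5 -55.4   0.1] rows>=7.7
[0.01054609 0.00178096 0.02229749]
```

apply_moves(plan=[[[0.3, 0, 0, 0, 0, -7, 0], [0.3, 0, 0, 0, 0, -14, 0], [0.3, 1, 0, 0, 0, -21, 0], [0.3, 1, 0, 0, 0, -28, 0], [0.3, 1, 0, 0, 0.5, -35, 0], [0.3, 1, 0, 0, 0.5, -42, 0], [0.3, 1, 0, 0, 0.5, -49, 0], [0.3, 1, 0, 0, 0.5, -57, 0]]])

```text
time: 8.73
position: [0.5068, 0.3806, 0.046]
tcp_rot: [-0.248, 0.249, -0.662, 0.662]
force: [0.6, 0.1, 0.3]
width: 0.651
```

apply_moves(plan=[[[0.3, 0, 0, 0, 0, -7, 0], [0.3, 0, 0, 0, 0, -14, 0], [0.3, 0, 0, 0, 0, -21, 0], [0.3, 0, 0, 0, 0, -28, 0], [0.3, 0, 0, 0, 0, -35, 0], [0.3, 0, 0, 0, 0, -42, 0], [0.3, 0, 0, 0, 0, -49, 0], [0.3, 0, 0, 0, 0, -57, 0]]])

```text
time: 9.4
position: [0.5069, 0.3805, 0.046]
tcp_rot: [-0.531, 0.533, -0.466, 0.466]
force: [0.3, 0.2, -0.6]
width: 0.65
```

apply_moves(plan=[[[0.3, 0, 0, 0, 0, -7, 0], [0.3, 0, 0, 0, 0, -14, 0], [0.3, 0, 0, 0, 0, -21, 0], [0.3, 0, 0, 0, 0, -28, 0], [0.3, 0, 0, 0, 0, -35, 0], [0.3, 0, 0, 0, 0, -42, 0], [0.3, 0, 0, 0, 0, -49, 0], [0.3, 0, 0, 0, 0, -57, 0]]])

```text
time: 10.07
position: [0.5072, 0.3802, 0.046]
tcp_rot: [-0.689, 0.69, -0.159, 0.158]
force: [-0.1, 0.6, 0.0]
width: 0.648
```

```bash
python3 -c "
from h import *
go([.506,.380,.046],74); print(readout.read_state()['ft_torque'])"
```

```text
t10.07 pos [0.5072 0.3802 0.046 ] jaw 64.1 q [-0.25  0.69 -0.66  1.75  0.53  0.88 -0.03] F [-0.1  0.6  0. ] w 0.648
 shift [-1.  -0.  -0.7] turn [ 0.1 -9.9 -0. ] rows>=1.4
[ 0.08123106 -0.12230701  0.00114017]
```

Finish the alignment to 74°, close, then turn 40° to the stop.

apply_moves(plan=[[[-1, 0, 0, 0, 0, -7, 0], [-1, 0, 0, 0, 0, -10, 0], [-1, 0, 0, 0, 0, -10, 0], [-1, 0, 0, 0, 0, -10, 0], [-1, 0, 0, 0, 0, -10, 0], [-1, 0, 0, 0, 0, -10, 0], [-1, 0, 0, 0, 0, -10, 0], [-1, 0, 0, 0, 0, -10, 0]]])

```text
time: 10.73
position: [0.5069, 0.3793, 0.0459]
tcp_rot: [-0.699, 0.702, -0.098, 0.098]
force: [-0.6, -1.3, 2.9]
width: 0.129
```

apply_moves(plan=[[[-1, 0, 0, 0, 0, 0, 0], [-1, 0, 0, 0, 0, 0, 0], [-1, 0, 0, 0, 0, 6, 0], [-1, 0, 0, 0, 0, 12, 0], [-1, 0, 0, 0, 0, 18, 0], [-1, 0, 0, 0, 0, 23, 0], [-1, 0, 0, 0, 0, 26, 0], [-1, 0, 0, 0, 0, 28, 0]]])

```text
time: 11.4
position: [0.5065, 0.3793, 0.0461]
tcp_rot: [-0.655, 0.659, -0.262, 0.263]
force: [-1.2, -1.8, 3.7]
width: 0.183
```

```bash
python3 -c "
from h import *
go([.506,.380,.046],40); print(readout.read_state()['ft_torque'])"
```

```text
t11.40 pos [0.5065 0.3793 0.0461] jaw 46.5 q [-0.3   0.67 -0.58  1.76  0.47  0.86 -0.29] F [-1.2 -1.8  3.7] w 0.183
 shift [-0.8  0.1  0.2] turn [0.2 6.5 0.2] rows>=0.9
[-0.42107568  0.10116284  1.87036819]
```

apply_moves(plan=[[[0.3, 0, 0, 0, 0, 0, 0], [0.3, 0, 0, 0, 0, 0, 0], [0.3, 0, 0, 0, 0, 0, 0], [0.3, 0, 0, 0, 0, 0, 0], [0.3, 0, 0, 0, 0, 0, 0], [1, 0, -15, 0, 0, 0, 0], [1, 0, -45, 0, 0, 0, 0], [1, 0, -80, 0, 0, 0, 0]]])

```text
time: 12.07
position: [0.5055, 0.3789, 0.126]
tcp_rot: [-0.654, 0.66, -0.263, 0.262]
force: [1.6, 0.2, 0.1]
width: 0.702
```

```bash
python3 -c "
from h import *
go([.47,.25,.25],97); im=eyes.get_image('top');crop(im,(205,160,365,255),5,'pics/h.png')"
```

```text
t12.07 pos [0.5055 0.3789 0.126 ] jaw 46.5 q [-0.26  0.58 -0.64  1.7   0.4   1.   -0.23] F [1.6 0.2 0.1] w 0.702
 shift [  63.3 -122.9 -118.9] turn [  0.5 -50.5  -0.1] rows>=7.1
```

View pics/h.png

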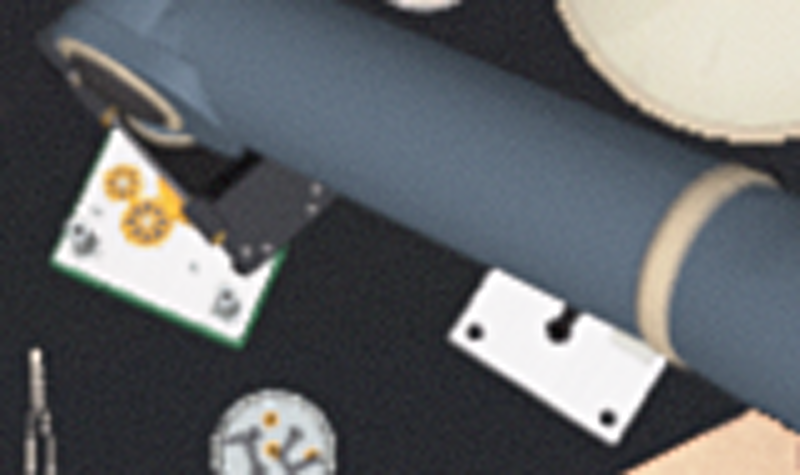

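```bash
python3 -c "
from h import *
go([.4594,.1144,.11],60.7)"
```

```text
t12.12 pos [0.5089 0.3831 0.135 ] jaw 46.4 q [-0.26  0.57 -0.64  1.7   0.4   1.   -0.23] F [0.1 1.4 5. ] w 0.749
 shift [ 149.1   24.2 -229.1] turn [ -0.3 -14.3   0.3] rows>=6.6
```

apply_moves(plan=[[[1, 20, 0, -30, 0, -2, 0], [1, 40, 0, -60, 0, -4, 0], [1, 62, 0, -93, 0, -6, 0], [1, 82, 2, -126, 0, -8, 0], [1, 103, 5, -160, 0, -10, 0], [1, 125, 10, -192, 0, -12, 0], [1, 149, 17, -220, 0, -14, 0], [1, 149, 24, -229, 0, -14, 0]]])

```text
time: 12.78
position: [0.4599, 0.1074, 0.1103]
tcp_rot: [-0.683, 0.683, -0.18, 0.186]
force: [0.3, -0.5, -0.6]
width: 0.993
```

```bash
python3 -c "
from h import *
import pickle
go([.4594,.1144,.016],60.7); T=eyes.get_image('top');S=eyes.get_image('scene');pickle.dump((T,S),open('i1.pkl','wb'))
crop(T,(205,160,305,235),8,'pics/i.png')"
```

```text
t12.78 pos [0.4599 0.1074 0.1103] jaw 60.0 q [ 0.28  0.37 -0.72  2.09  0.35  0.79  0.39] F [ 0.3 -0.5 -0.6] w 0.993
 shift [-4.8 94.3  5.7] turn [-0.1 -0.7  0.5] rows>=2.3
```

View pics/i.png

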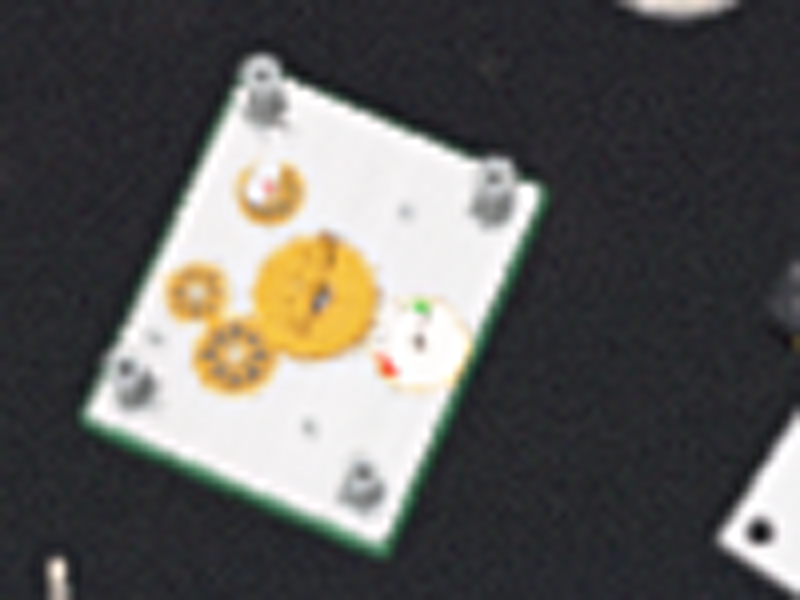

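Run:
```python
from fit import *
i0=pickle.load(open("i0.pkl","rb")); i1=pickle.load(open("i1.pkl","rb"))
f=lambda im,x,y,w:cv2.resize(np.array(im["pixels"])[y:y+w,x:x+w],(400,400)[:2],interpolation=cv2.INTER_LANCZOS4)
top=[f(i,230,182,36)[:, :] for i in(i0["top"],i1[0])]
sc=[cv2.resize(np.array(i["pixels"])[192:222,250:286],(400,200+133-133),interpolation=cv2.INTER_LANCZOS4) for i in(i0["scene"],i1[1])]
cv2.imwrite("pics/j.png",np.vstack([np.hstack(top),np.hstack(sc)]))
d=np.load("drive.npy")
for a in (-.041,):
    print(proj(i0["top"],pts(d,[[a,0],[0,0]],.03)),proj(i0["top"],pts(d,[[0,0]],.078)))
```

```text
[[255.589143   201.80980599]
 [244.31089308 196.99234475]] [[243.87169003 193.99383295]]
```

View pics/j.png

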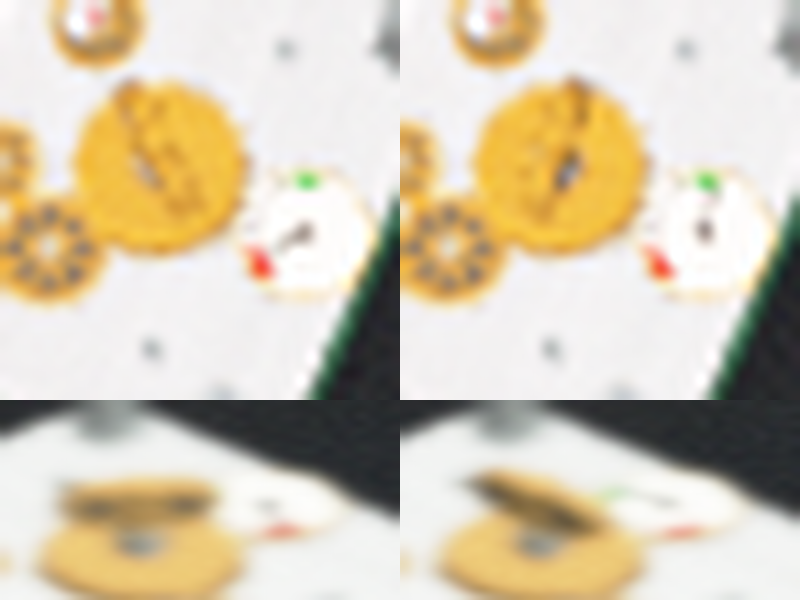

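```bash
python3 -c "
from h import *
go([.4605,.1165,.016],60.7)"
```

```text
t12.88 pos [0.4584 0.112  0.1099] jaw 60.2 q [ 0.27  0.37 -0.73  2.09  0.35  0.79  0.38] F [-0.2  0.2 -0.5] w 0.998
 shift [-0.9 93.9  4.6] turn [-0.2 -0.5  0.3] rows>=2.3
```

apply_moves(plan=[[[1, 0, 0, 5, 0, 0, 0], [1, -1, 20, 5, 0, 0, 0], [1, -1, 40, 5, 0, -0.5, 0], [1, -1, 60, 5, 0, -0.5, 0], [0.2, -1, 80, 5, 0, -0.5, 0], [0, -1, 90, 5, 0, -0.5, 0.3], [0, -1, 93, 5, 0, -0.5, 0.3], [0, -1, 93, 5, 0, -0.5, 0.3]]])

```text
time: 13.55
position: [0.4609, 0.1185, 0.0169]
tcp_rot: [0.686, -0.683, 0.178, -0.179]
force: [-0.2, -0.3, 0.9]
width: 0.779
```

```bash
python3 -c "
from h import *
go([.4605,.1165,.016],60.7)"
```

```text
t13.55 pos [0.4609 0.1185 0.0169] jaw 60.8 q [ 0.15  0.53 -0.61  2.14  0.52  0.61  0.23] F [-0.2 -0.3  0.9] w 0.779
 shift [ 0.6  0.9 -2. ] turn [-0.2  0.1 -0. ] rows>=0.1
```

apply_moves(plan=[[[-1, 0, 1, -1, 0, 0, 0], [-1, 0, 1, -1, 0, 0, 0], [-1, 0, 1, -1, 0, 0, 0], [-1, 0, 1, -1, 0, 0, 0], [-1, 0, 1, -1, 0, 0, 0], [-1, 0, 1, -1, 0, 0, 0], [-1, 0, 1, -1, 0, 0, 0], [-1, 0, 1, -1, 0, 0, 0]]], squeeze=45)

```text
time: 14.22
position: [0.4604, 0.1175, 0.016]
tcp_rot: [0.686, -0.683, 0.178, -0.179]
force: [-0.1, -2.7, 1.2]
width: 0.174
```

apply_moves(plan=[[[-1, 0, 0, 0, 0, 0, 0], [-1, 0, 0, 0, 0, 0, 0], [-1, 0, 0, 0, 0, 0, 0], [-1, 0, 0, 0, 0, 0, 0]]])

```text
time: 14.55
position: [0.4601, 0.1169, 0.0159]
tcp_rot: [0.685, -0.683, 0.178, -0.179]
force: [-0.9, -1.8, 1.8]
width: 0.129
```

```bash
python3 -c "
from h import *
go([.4605,.1165,.2],60.7); print(readout.read_state()['ft_torque'])"
```

```text
t14.55 pos [0.4601 0.1169 0.0159] jaw 60.8 q [ 0.15  0.53 -0.61  2.15  0.52  0.61  0.23] F [-0.9 -1.8  1.8] w 0.129
 shift [   0.5 -184.1    0.3] turn [-0.1  0.1 -0. ] rows>=4.4
[-0.45797384  0.12472527  0.02220566]
```

apply_moves(plan=[[[-1, 0, 0, 0, 0, 0, 0], [-1, 0, -5, 0, 0, 0, 0], [-1, 0, -15, 0, 0, 0, 0], [-1, 0, -35, 0, 0, 0, 0], [-1, 0, -65, 0, 0, 0, 0], [-1, 0, -90, 0, 0, 0, 0], [-1, 0, -105, 0, 0, 0, 0], [-1, 0, -115, 0, 0, 0, 0]]])

```text
time: 15.22
position: [0.4608, 0.1174, 0.1333]
tcp_rot: [0.686, -0.683, 0.177, -0.18]
force: [0.6, -0.8, -4.0]
width: 0.131
```

apply_moves(plan=[[[-1, 0, -20, 0, 0, 0, 0], [-1, 0, -25, 0, 0, 0, 0], [-1, 0, -25, 0, 0, 0, 0]]])

```text
time: 15.47
position: [0.4615, 0.1177, 0.1595]
tcp_rot: [0.686, -0.682, 0.176, -0.181]
force: [-0.0, 0.0, -3.6]
width: 0.131
```

```bash
python3 -c "
from fit import *
d=np.load('drive.npy'); o=np.array([.0013,.0024]); c,s=np.cos(d[2]),np.sin(d[2])
g=d[:2]+o+.006*np.array([c,s]); print('target',g,np.degrees(d[2]))
go([*g,.16],np.degrees(d[2])); print(readout.read_state()['ft_torque'])"
```

```text
target [0.50800453 0.38564213] 70.89795323021235
t15.47 pos [0.4615 0.1177 0.1595] jaw 60.8 q [ 0.32  0.31 -0.78  2.03  0.28  0.9   0.45] F [-0.   0.  -3.6] w 0.131
 shift [-90.3   0.9 256.5] turn [ -0.4 -10.1   0.3] rows>=6.5
[ 0.09759844 -0.09420836 -0.01486133]
```

apply_moves(plan=[[[-1, -6, 0, 16, 0, -1, 0], [-1, -17, 0, 48, 0, -2, 0], [-1, -30, 0, 84, 0, -3.5, 0], [-1, -43, 0, 122, 0, -5, 0], [-1, -56, 0, 160, 0, -6.5, 0], [-1, -69, 0, 196, 0, -8, 0], [-1, -80, 0, 228, 0, -9, 0], [-1, -86, 0, 246, 0, -10, 0]]])

```text
time: 16.13
position: [0.5051, 0.379, 0.1588]
tcp_rot: [0.7, -0.695, 0.115, -0.118]
force: [-0.5, 0.2, -3.7]
width: 0.133
```

apply_moves(plan=[[[-1, -2, 0, 6, 0, 0, 0], [-1, -3, 0, 9, 0, 0, 0], [-1, -3, 0, 9, 0, 0, 0], [-1, -3, 0, 9, 0, 0, 0]]])

```text
time: 16.47
position: [0.5051, 0.3863, 0.1578]
tcp_rot: [0.699, -0.696, 0.116, -0.118]
force: [0.9, -0.3, -4.1]
width: 0.13
```

```bash
python3 -c "
from h import *
go([.508,.3856,.125],70.9)"
```

```text
t16.47 pos [0.5051 0.3863 0.1578] jaw 71.0 q [-0.19  0.58 -0.77  1.67  0.45  1.07  0.15] F [ 0.9 -0.3 -4.1] w 0.130
 shift [ 2.9 32.8  0.1] turn [-0.2  0.1  0.1] rows>=0.8
```

apply_moves(plan=[[[-1, 1, 6, 0, 0, 0, 0], [-1, 2, 16, 0, 0, 0, 0], [-1, 3, 26, 0, 0, 0, 0], [-1, 3, 32, 0, 0, 0, 0], [-1, 3, 33, 0, 0, 0, 0], [-1, 3, 33, 0, 0, 0, 0], [-1, 3, 33, 0, 0, 0, 0], [-1, 3, 33, 0, 0, 0, 0]]])

```text
time: 17.13
position: [0.5082, 0.3859, 0.1253]
tcp_rot: [0.699, -0.696, 0.116, -0.118]
force: [0.0, -0.1, -3.3]
width: 0.129
```

```bash
python3 -c "
from h import *
import pickle
go([.508,.3856,.110],70.9); T=eyes.get_image('top');S=eyes.get_image('scene');pickle.dump((T,S),open('i2.pkl','wb'))
k=(np.array(T['pixels'])[155:235,200:290],np.array(S['pixels'])[160:250,215:325])
a=cv2.resize(k[0],(400,356),interpolation=cv2.INTER_CUBIC);b=cv2.resize(k[1],(400,327),interpolation=cv2.INTER_CUBIC)
crop(S,(215,150,325,245),7,'pics/k2.png');crop(T,(200,150,295,230),8,'pics/k1.png')"
```

```text
t17.13 pos [0.5082 0.3859 0.1253] jaw 71.0 q [-0.2   0.62 -0.75  1.7   0.48  1.02  0.13] F [ 0.  -0.1 -3.3] w 0.129
 shift [-0.1 15.3 -0.4] turn [-0.3  0.1  0.1] rows>=0.4
```

View pics/k2.png

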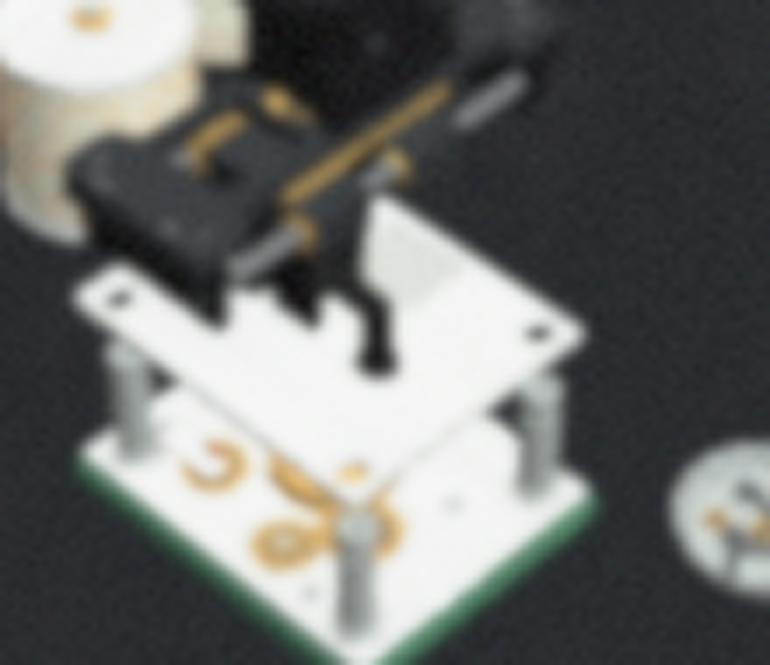

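```bash
cat > chk.py <<'E'
from fit import *
def cfit(im,obs,idx,org,k,z):
    px=np.array(obs)/k+np.array(org)-.5+.5/k
    out={}
    for fz in(True,False):
        f=lambda p:(proj(im,pts(p[:3],P[idx],p[3] if not fz else z))-px).ravel()
        r=least_squares(f,[.505,.378,1.237]+([] if fz else [z])); print("fixz" if fz else "free",r.x.round(4),r.fun.round(2))
E
python3 - <<'E'
from chk import *
T,S=pickle.load(open('i2.pkl','rb'))
g=cv2.cvtColor(np.array(S["pixels"]),cv2.COLOR_BGR2GRAY).astype(float)
obs=[]
for u,v in((118,300),(540,333),(352,471)):
    x,y=u/7+215-.5,v/7+150-.5; X,Y=int(round(x)),int(round(y)); w=g[Y-3:Y+4,X-3:X+4]; print(w.astype(int))
cfit(S,[(118,300),(540,333),(352,471)],[2,0,3],(215,150),7,.125+.003-.016+.003)
E
```

```text
[[123 165 200 220 219 201 169]
 [183 212 224 226 224 218 207]
 [224 227 220 202 190 201 220]
 [231 224 194 158 148 179 220]
 [221 219 192 166 168 200 226]
 [191 213 213 211 219 231 238]
 [142 179 207 223 235 240 243]]
[[244 242 235 223 196 160 121]
 [242 236 230 222 218 204 175]
 [232 215 191 187 202 220 219]
 [224 180 144 143 181 219 230]
 [227 197 169 173 201 222 225]
 [239 229 222 222 225 219 200]
 [244 241 235 231 220 191 151]]
[[244 244 242 240 240 242 242]
 [242 240 235 229 227 234 240]
 [239 232 221 213 208 220 233]
 [235 226 214 210 207 218 232]
 [229 226 222 221 223 227 231]
 [212 224 230 232 233 231 226]
 [185 208 225 232 231 222 210]]
fixz [0.5049 0.3816 1.2356] [ 0.   -0.16 -0.1  -0.05  0.1   0.19]
free [0.5052 0.3809 1.2357 0.1142] [ 0.03 -0.15 -0.13 -0.04  0.1   0.18]
```

apply_moves(plan=[[[-1, 0, 4, -1, 0, 0, 0], [-1, 0, 8, -2, 0, 0.2, 0], [-1, 0, 12, -3, -0.3, 0.2, 0], [-1, 0, 14, -3, -0.3, 0.2, 0], [-1, 0, 14, -3, -0.3, 0.2, 0], [-1, 0, 14, -3, -0.3, 0.2, 0], [-1, 0, 14, -3, -0.3, 0.2, 0], [-1, 0, 14, -3, -0.3, 0.2, 0]]])

```text
time: 17.9
position: [0.5074, 0.3833, 0.1115]
tcp_rot: [-0.697, 0.697, -0.117, 0.119]
force: [-0.7, 0.0, -3.3]
width: 0.13
```

Run:
```python
from chk import *
go([.508,.3856,.110],70.9); T=eyes.get_image('top');S=eyes.get_image('scene');pickle.dump((T,S),open('i3.pkl','wb'))
def f(im,x0,y0,w,h,W,H): return cv2.resize(np.array(im["pixels"])[y0:y0+h,x0:x0+w],(W,H),interpolation=cv2.INTER_CUBIC)
# left: top cam 88x75 @ 4.5 ; right: scene 88x75 @4.5 ; bottom: 4 scene/top zooms x10 of 20x... 
a=np.hstack([f(T,205,152,80,58,400,290),f(S,218,182,80,58,400,290)])
z=[]
d=np.load("drive.npy")
ct=proj(T,pts(d,P,.1)).round().astype(int); cs=proj(S,pts(d,P,.1)).round().astype(int); print(ct.tolist(),cs.tolist())
r1=np.hstack([f(T,c[0]-10,c[1]-8,20,15,200,150) for c in ct]); r2=np.hstack([f(S,c[0]-10,c[1]-8,20,15,200,150) for c in cs])
cv2.imwrite("pics/l.png",np.vstack([a,r1,r2]))
```

```text
t17.90 pos [0.5074 0.3833 0.1115] jaw 70.8 q [-0.21  0.63 -0.74  1.71  0.49  1.    0.11] F [-0.7  0.  -3.3] w 0.130
 shift [-0.2  1.5  2.4] turn [-0.  -0.1  0.2] rows>=0.1
[[250, 218], [267, 180], [237, 168], [220, 205]] [[292, 200], [259, 177], [232, 195], [266, 220]]
```

View pics/l.png

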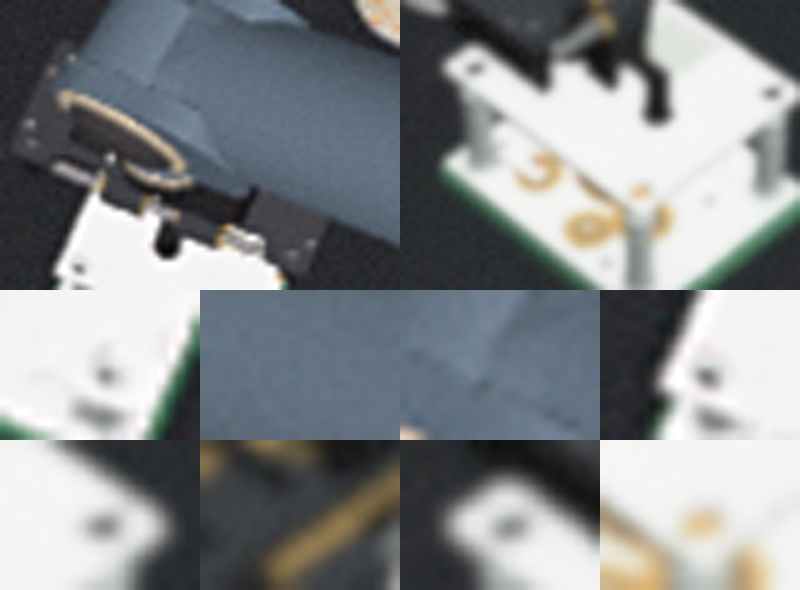

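Run:
```python
from chk import *
T,S=pickle.load(open('i3.pkl','rb')); z=.0995
o=lambda a:np.array(a)
f=lambda L:least_squares(lambda p:np.concatenate([(proj(im,pts(p,P[i],z))-o(px)).ravel() for im,i,px in L]),[.505,.378,1.237])
sc=(S,[0,2,3],[(291.7,200.0),(232.6,195.0),(265.7,219.8)]); tp=(T,[0,3],[(250.2,217.7),(220.4,205.0)])
for n,L in(("scene",[sc]),("top",[tp]),("both",[sc,tp])):
    r=f(L); print(n,r.x.round(4),r.fun.round(2))
# drive pillars again by local disc refinement: predicted offsets per hole: cover hole px vs pillar px lifted to z
d={"scene":(S,[.5041,.3777,1.2298]),"top":(T,[.5055,.3776,1.2449])}
for n,(im,i,px) in(("scene",sc),("top",tp)):
    for k,u in zip(i,px):
        a=ray(im,*u,z)[:2]; print(n,k,((a-pts(d[n][1],P[[k]],0)[0,:2])*1e3).round(1))
```

```text
scene [0.5051 0.377  1.2337] [ 0.25 -0.05 -0.13  0.07 -0.12 -0.04]
top [0.5048 0.3777 1.2413] [ 0.15  0.07 -0.15 -0.07]
both [0.505  0.3772 1.235 ] [ 0.28 -0.02 -0.12  0.15 -0.06  0.02  0.15  0.07 -0.06 -0.25]
scene 0 [ 1.7 -0.6]
scene 2 [ 0.7 -0.8]
scene 3 [ 0.4 -0.9]
top 0 [-0.6  0.9]
top 3 [-0.6 -0.3]
```

apply_moves(plan=[[[-1, 0, 0.7, 0.5, 0, 0, 0.2], [-1, 0, 1.3, 0.5, 0, 0, 0.2], [-1, 0, 1.3, 0.5, 0, 0, 0.2], [-1, 0, 1.3, 0.5, 0, 0, 0.2], [-1, 0, 1.3, 0.5, 0, 0, 0.2], [-1, 0, 1.3, 0.5, 0, 0, 0.2], [-1, 0, 1.3, 0.5, 0, 0, 0.2], [-1, 0, 1.3, 0.5, 0, 0, 0.2]]])

```text
time: 18.67
position: [0.5075, 0.3837, 0.1102]
tcp_rot: [0.697, -0.697, 0.118, -0.118]
force: [0.1, 0.8, -4.1]
width: 0.133
```

Run:
```python
from chk import *
go([.5075,.3838,.110],70.8)
T=eyes.get_image('top');S=eyes.get_image('scene');a,b=pickle.load(open('i3.pkl','rb'))
go([.5075,.3838,.110],70.8); print(readout.read_state()["joint_vel"].round(3))
i0=pickle.load(open("i0.pkl","rb"))
# bystanders: compare before/after around tweezers, screwdriver, drum (top, scene)
for n,im,r in(("tweez",T,(200,225,225,285)),("screw",T,(125,195,200,218)),("drum",S,(205,140,250,160))):
    k="top" if im is T else "scene"; x0,y0,x1,y1=r
    print(n,np.abs(np.array(im["pixels"]).astype(int)-np.array(i0[k]["pixels"]))[y0:y1,x0:x1].mean().round(2))
```

```text
t18.67 pos [0.5075 0.3837 0.1102] jaw 70.8 q [-0.2   0.63 -0.74  1.71  0.49  1.    0.12] F [ 0.1  0.8 -4.1] w 0.133
 shift [-0.1  0.2  0.1] turn [-0. -0. -0.] rows>=0.0
t18.77 pos [0.5075 0.3837 0.1102] jaw 70.8 q [-0.2   0.63 -0.74  1.71  0.49  1.    0.12] F [-0.3 -1.2 -4.3] w 0.128
 shift [-0.1  0.2  0.1] turn [-0. -0. -0.] rows>=0.0
[-0.002 -0.    -0.     0.     0.001  0.    -0.001]
tweez 2.93
screw 3.22
drum 8.72
```

```bash
python3 -c "
from h import *
print(bot.sign_off()); go([.5075,.3838,.110],70.8)"
```

```text
the job is handed in; nothing more can be done
None
the job is handed in; nothing more can be done
```

The spring drive is wound, and the arm is holding the cover still about 10 mm above the four pillars. The job was handed in at about 18.8 s.

**Winding:** I turned the key about 234° clockwise over two grips. It ended at a hard stop: the torque rose to 1.9 Nm, against 0.14 Nm at most from the spring, and the pads began to slip. In the pictures the dial's hand points into the green mark. That turn is less than the full 264°, and the hand looked slightly past red at the start, so I take it the spring was partly wound already. The stop and the hand's position are my evidence that it is fully wound.

**Cover:**
- **Height and level:** The cover is level by the arm's own reading, with its underside at about 94 mm. The weight on the wrist is about 4 N and the arm is not moving.
- **Hole alignment:** The cameras put the cover's centre within about 0.5 mm and its turn within about 0.2° of the drive's. I then shifted it 0.5 mm and lowered it 1.3 mm. I didn't refit the holes in the pictures after that.
- **What I couldn't check:** Each hole I could see was within about 2 mm of its pillar. The front right hole was hidden from both cameras, so its alignment comes from the fit. The key's axis as felt by the gripper was about 2 mm off the camera value in y; I mostly trusted the cameras.

**Other things on the bench:** The tweezers, screwdriver and drum look unmoved. The picture comparison around the drum showed a larger difference, probably because the gripper was in view. The drum's knob was at the same pixel as at the start in the scene picture taken once the cover was over the drive.

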